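# Hang the ice tongs over the bar and the grease pail on its hook

### The arm

A 7-joint arm with a two-finger parallel gripper is mounted at the origin on the work surface. World frame = base frame: x ahead of the robot, y to its left, z up, the work surface at z = 0. Lengths are in m, angles in degrees, forces in N, time in s.
With the tool pointing down it reaches from about 0.425 to 0.875 m from the base axis. Payload 4.7 kg.
Tool frame: the origin (TCP) lies at the very end of the fingers, on their centre line; the grasp point (between the pads) lies env.hold_point_z behind it (env.hold_point_z is the distance from the TCP to the grasp point, in m); z points along the fingers, y is the line along which they close (so a half turn about z gives the same grasp; the last joint's range is limited). The gripper opens to 87 mm and grips with 3 to 60 N. Pads are 19 mm wide; open, the fingers measure 117 mm over their backs; the gripper's body (75 mm by 190 mm) begins 51 mm behind the grasp point.
Start: joints at [71.282, 18.392, -4.016, 83.108, 1.295, 78.541, -3.26], TCP at [0.217, -0.613, 0.223] pointing down, gripper open.
Joint ranges: [-163.93, 163.93], [-17.29, 119.83], [-79.2, 71.16], [3.27, 140.29], [-89.18, 269.18], [5.43, 117.66], [-154.24, 154.24]. Speed limits (degrees/s): [147.25, 147.25, 180, 180, 180, 180, 180].

### API

Orientations are given as [roll, pitch, yaw] about the fixed x, y, z axes, in that order (R = Rz(yaw) Ry(pitch) Rx(roll)).
In Python, from cell import env gives the robot as it stands.
- The arm moves only by the shell command python3 -m jog 'ROWS' [FORCE]. ROWS is JSON, a list of rows, each an object with "dp": the shift along the tool's x, y, z in cm, a list of three; "twist": the turn about the tool's z in degrees; "fingers": the opening, from 0 (shut) to 1 (fully open). A call has 1 to 8 rows; each row is the pose to reach, as a shift and turn from the pose commanded when the call began, along the tool's axes at that moment; what a row does not reach only later rows make up. A row lasts 1/8 s, in which the tool goes at most 62.5 mm and 10.7 degrees, less where a joint would pass 70% of its speed; a pose out of reach is approached as far as the arm can. A call with a gripper value outside its range is refused whole. The fingers move at their own pace and stop on an object; FORCE is the grip in N (left out, the last holds). Time passes only in rows, so rows that repeat a pose let the fingers close. It gives the time, the measured TCP pose, the force, the opening and the grip force at its end, in the units of the state.
- env.get_obs(): the state, without advancing time (a new reading comes with each control period).
- env.read_camera(name): name is "scene" or "side" or "wrist"; returns a dict with "pixels" (400x640x3 uint8, blue, green, red), "depth" (400x640 float32, m along the optical axis (not along the pixel's ray), 0 where there is no reading), "fx", "fy", "cx", "cy" (pixels), "rvec" (rotation vector, rad) and "tvec" (3), from world to camera coordinates, as OpenCV has them. Camera axes: x right, y down, z forward; pixel columns grow to the right and rows downward; lengths in m; the calibration is good to about 2 mm. A picture is of the moment at which its call begins.
- env.sign_off(): hands the job in; it is judged then, once.
The state is a dict: "time_s": time; "qpos": joint angles; "joint_velocities": joint speeds; "effort": joint torques, N m; "tool_pos": TCP position; "tool_rot": TCP orientation; "force": force on the tool from outside, world axes, zero at the start; "wrist_torque": the same for the moment, N m; "grip_width": finger opening in m; "grasp_force": force on a finger pad.
Only numpy, scipy, OpenCV 4.12 (cv2) and the standard library are available. Lean on these libraries where they do the work, as an engineer would, in place of code of your own. Each camera call takes 0.05 s, during which the arm holds its last target. There are 200 camera calls.

### The job

Tidy the outdoor bar counter: take the steel ice tongs out of the caddy and hang them, bend up, astride the steel bar under the little shelf, one leg on each side of the bar; and hang the grease pail by its bail on the upturned hook of the post. Leave the other things on the counter where they stand, do not lean on the stand or the post, and let go of everything at the end.

Things in the scene. Friction and masses are not known exactly. Their poses are not given: they have to be found in the camera images.
- tongs: Steel ice tongs: rigid upside-down U of 3 mm strip 20 mm wide (y), legs 40 mm apart inside, 46 outside (x), upright in the caddy's pocket. Origin: midway between the leg tips, z up. Legs 84 mm, 45 deg shoulders, flat bend (outside 97 mm high). On it a pull tab 10 (x) by 20 mm (y), 97 to 130 mm high: take it across the 20 mm (y). 120 g; half turn about z = same.
- tongs_bend (a point): Middle of the underside of the tongs' bend, 94 mm above the tongs' origin; it sits on top of the bar when hung.
- caddy: Aluminium utensil caddy, fixed, 66 mm (x) by 119 mm (y), walls 4 mm, 60 mm high, floor 4 mm. Origin on the counter below the middle of the narrow pocket (58 by 34 mm inside) that holds the tongs; caddy from y -21 to +98 mm. Wooden handles up to 96 mm high stand in the other pocket, y 54 to 89 mm.
- stand: Wooden stand, fixed. Steel bar 12 mm thick along y, axis 180 mm above the origin (on the counter), 200 mm free between posts 20 mm square (y +-110, x +30 mm). +x: away from the robot. Shelf above: underside at 450 mm, x -10 to +70, y +-125 mm, so a vertical tool does not fit over the bar: come from -x with the tool leaning 25 to 45 deg (fingers pointing forward and down).
- pail: Aluminium pail, rim 84 mm across, 65 mm high. Rigid 6 mm wire bail over it in its y-z plane: sides at y +-41 mm, level top 48 mm long, wire axis 130 mm high. On its middle a dark wooden grip 14 (x) by 32 mm (y), 132 to 164 mm high: take it across the 32 mm (y). Origin: centre of the underside, z up. 220 g; half turn about z = same.
- bail_mid (a point): Middle of the underside of the bail's level top, 127 mm above the pail's origin; it rests in the hook when hung. The window below it, down to the rim, is 62 mm high and 76 mm wide.
- hookpost: Steel post, fixed, 18 mm thick, 280 mm high, at x +75 mm, with a hook of 8 mm wire towards -x (the robot side). Origin on the counter below the seat. Seat (top of the wire, lowest part) at x -3, z 230 mm; the tip ends at x -28, top z 245 mm; behind, the wire rises 14 mm to the post. The bail passes over the tip from the front, crosswise to the hook.
- shaker: Bystander to be left alone: steel salt shaker, 36 mm across, 88 mm tall; origin at the centre of its underside.
- can: Bystander to be left alone: plain can, 56 mm across, 90 mm tall; origin at the centre of its underside.
- sauce: Bystander to be left alone: tall amber bottle, 60 mm across, 190 mm tall; origin at the centre of its underside.
- mug: Bystander to be left alone: white mug, 76 mm across, 85 mm tall; origin at the centre of its underside.
- cup: Bystander to be left alone: metal cup without handle, 72 mm across, 70 mm tall; origin at the centre of its underside.
- bowl: Bystander to be left alone: white bowl, 100 mm across, 45 mm tall; origin at the centre of its underside.
- turner: Bystander to be left alone: spatula lying flat near the far edge; origin below its middle.

How it is judged (in metres and radians):
At the end, for the whole second after the job is handed in: Tongs astride the bar, underside of bend on it (7 mm in height, 15 mm across), leaning and turned from square under 20 deg. Pail hangs by its bail in the hook (18 mm along, 26 mm sideways, -6/+12 mm high), leaning under 17 deg. Both at rest (30 and 50 mm/s), robot touching nothing (x of tongs_bend in the frame of stand between -0.015 and 0.015 m and y of tongs_bend in the frame of stand between -0.085 and 0.085 m and z of tongs_bend in the frame of stand between 0.181 and 0.193 m and angle between the y axis of tongs and the y axis of stand, either way round below 0.35 rad and angle between tongs's own z axis and vertical below 0.35 rad and contact force between tongs and stand above 0.2 N and linear speed of tongs below 0.03 m/s and x of bail_mid in the frame of hookpost between -0.021 and 0.015 m and y of bail_mid in the frame of hookpost between -0.026 and 0.026 m and z of bail_mid in the frame of hookpost between 0.224 and 0.242 m and angle between pail's own z axis and vertical below 0.3 rad and contact force between pail and hookpost above 0.3 N and linear speed of pail below 0.05 m/s).
It fails at once if A bystander is pushed more than 30 mm away or tipped over by more than about 25 degrees (the spatula: only pushed) (distance of any of shaker, can, sauce, mug, cup, bowl, turner from where it was at the start of the episode above 0.03 m or angle between any of shaker, can, sauce, mug, cup, bowl's own z axis and vertical above 0.45 rad).
It fails at once if The robot itself presses on the stand or the hook post with more than 20 N (contact force between any of the arm, the fingers and stand above 20 N or contact force between any of the arm, the fingers and hookpost above 20 N).
It also fails if it takes over 72 s, if anything falls off the work surface, if the arm or the gripper's body presses on something with over 40 N, if the wrist force passes 120 N, or if a joint passes its speed limit or range.

## Working session

There is one attempt and no reset: what is moved stays moved. The work goes in short steps, Python scripts to look and compute and a shell command to move; the robot and the scene stay as the last step left them, time stands still between calls to the robot, and variables do not carry over. Pictures are saved under pics/ and viewed, at most 10 in all, crops included, and the job is handed in when it is done.

```bash
ls; mkdir -p pics
cat > h.py <<'E'
import numpy as np, cv2
from cell import env
from scipy.spatial.transform import Rotation as Ro
def cam(n):
    c=env.read_camera(n); R=cv2.Rodrigues(np.array(c['rvec'],float))[0]; t=np.array(c['tvec'],float).ravel()
    d=c['depth']; v,u=np.mgrid[0:d.shape[0],0:d.shape[1]]
    P=np.stack([(u-c['cx'])/c['fx']*d,(v-c['cy'])/c['fy']*d,d],-1)
    W=(P-t)@R; W[d==0]=np.nan
    return c,W,R,t
def ray(c,R,t,u,v,z):
    o=-R.T@t; r=R.T@np.array([(u-c['cx'])/c['fx'],(v-c['cy'])/c['fy'],1]); return o+r*(z-o[2])/r[2]
E
python3 - <<'E'
from h import *
o=env.get_obs();print(o,env.hold_point_z)
for n in['scene','side','wrist']:
    c,W,R,t=cam(n); cv2.imwrite(f'pics/{n}0.png',c['pixels']); np.savez(f'/tmp/{n}0.npz',W=W,px=c['pixels']); print(n,-R.T@t,R[2])
a=[cv2.imread(f'pics/{n}0.png') for n in['scene','side']]
E
```

```text
pics
{'time_s': 0.0, 'qpos': array([71.28166245, 18.4373409 , -4.01639332, 83.17434869,  1.29436923,
       78.54073749, -3.26152772]), 'joint_velocities': array([ 0.05280195,  0.08096639, -0.09662044, -0.04235791, -0.08624509,
        0.00516454,  0.01268203]), 'effort': array([ 3.95849736e-05, -4.91287601e+01, -4.03924529e-01, -3.12528133e+01,
       -6.39450434e-02,  4.38096269e-02,  1.91352478e-04]), 'tool_pos': array([ 0.21703561, -0.6121125 ,  0.22148596]), 'tool_rot': array([-1.79892784e+02,  4.86915671e-03,  1.95272436e+01]), 'force': array([0.86147294, 0.36854552, 0.2529072 ]), 'wrist_torque': array([-0.03898766,  0.00653939, -0.02821723]), 'grasp_force': 0.0, 'grip_width': 0.08699904799555438} 0.0187
scene [1.13189437 0.26276391 0.80788399] [-0.55986374 -0.27610465 -0.78122904]
side [0.40323072 0.68545613 0.84788279] [ 0.1961482  -0.65816718 -0.72687127]
wrist [ 0.28189297 -0.59100285  0.38351109] [-0.23616654 -0.08296332 -0.96816448]
```

View pics/scene0.png

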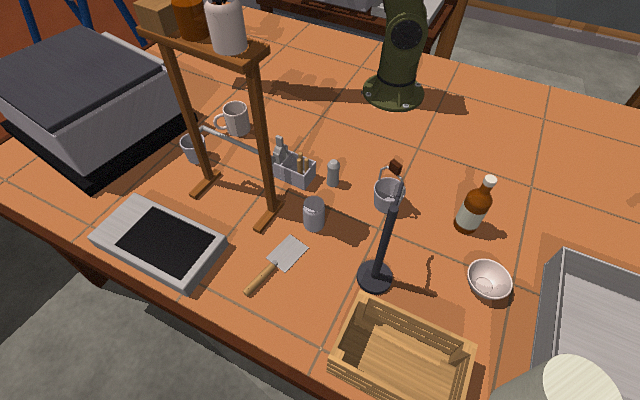

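View pics/side0.png

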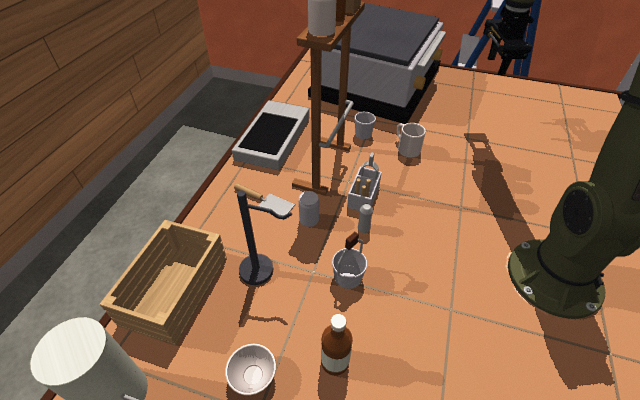

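Scene camera looks toward the robot. It shows the stand with its bar at (200-265, 130-150), tongs in the caddy at (282,150), shaker (333,172), pail (388,192) and hookpost foot (375,277). The side view shows tongs (371,165), pail (349,265) with grip (351,241), and post foot (256,268).

Run:
```python
from h import *
S=np.load('/tmp/scene0.npz');D=np.load('/tmp/side0.npz')
W=np.concatenate([S['W'].reshape(-1,3),D['W'].reshape(-1,3)]);C=np.concatenate([S['px'].reshape(-1,3),D['px'].reshape(-1,3)])
k=np.isfinite(W).all(1)&(W[:,2]>-.02)&(W[:,2]<.3);W=W[k];C=C[k]
o=np.argsort(W[:,2]);W=W[o];C=C[o]
# topdown: image up = +x, left=+y ; 1.25mm/px... range x .3-.95, y -.55..0.4
s=800/1.0
I=np.zeros((520,800,3),np.uint8);
u=((0.45-W[:,1])*s).astype(int);v=((0.95-W[:,0])*s).astype(int)
k=(u>=0)&(u<800)&(v>=0)&(v<520)
I[v[k],u[k]]=C[k]
for y in np.arange(-.5,.45,.1): cv2.putText(I,f'{y:.1f}',(int((.45-y)*s),10),0,.35,(255,255,255));cv2.line(I,(int((.45-y)*s),0),(int((.45-y)*s),519),(255,255,0),1)
for x in np.arange(.3,.95,.1): cv2.putText(I,f'{x:.1f}',(0,int((.95-x)*s)),0,.35,(255,255,255));cv2.line(I,(0,int((.95-x)*s)),(799,int((.95-x)*s)),(255,255,0),1)
cv2.imwrite('pics/top.png',I)
def crop(n,x0,y0,x1,y1,f):
    return cv2.resize(cv2.imread(f'pics/{n}0.png')[y0:y1,x0:x1],None,fx=f,fy=f,interpolation=cv2.INTER_CUBIC)
a=crop('scene',180,110,440,300,3)[:, :780]
b=crop('side',220,90,440,300,2.8)
cv2.imwrite('pics/ca.png',a);cv2.imwrite('pics/cb.png',b)
```

```text
(no output)
```

View pics/top.png

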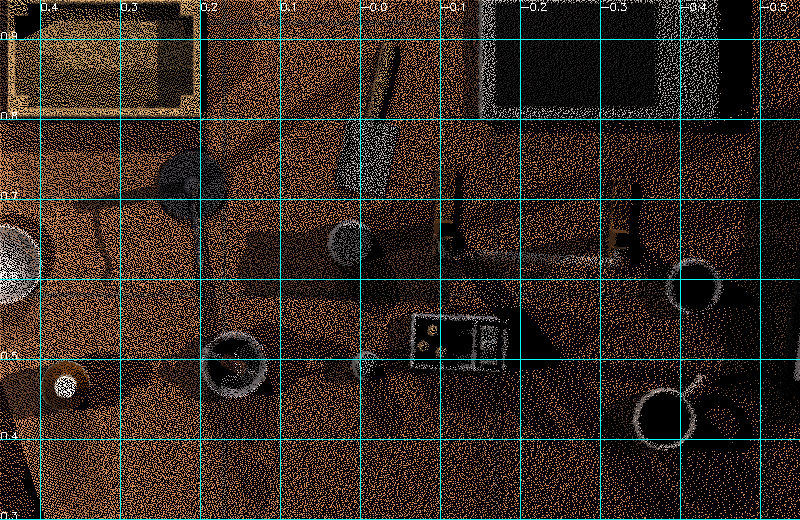

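View pics/ca.png

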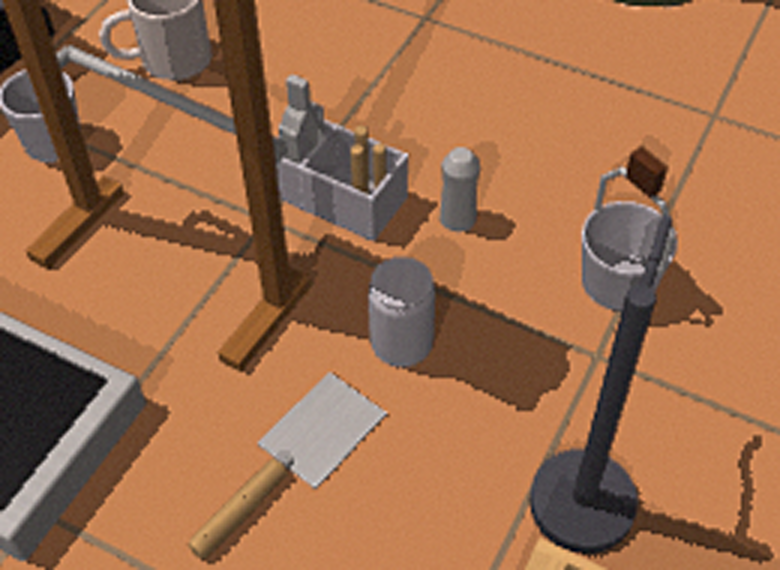

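The top map shows the pail at about (0.494, 0.157), tongs at (0.52, -0.16), bar along y at x≈0.625, and post foot at (0.717, 0.21). The crop shows the pail grip yawed. Now the precise numbers.

Run:
```python
from h import *
S=np.load('/tmp/scene0.npz');D=np.load('/tmp/side0.npz')
for nm,Q in(('scene',S),('side',D)):
    W=Q['W'].reshape(-1,3);C=Q['px'].reshape(-1,3)
    def sel(n,x0,x1,y0,y1,z0,z1,show=1):
        k=(W[:,0]>x0)&(W[:,0]<x1)&(W[:,1]>y0)&(W[:,1]<y1)&(W[:,2]>z0)&(W[:,2]<z1);P=W[k]
        if len(P)<4: print(nm,n,len(P));return P
        m=P.mean(0);X=P[:,:2]-m[:2];e,V=np.linalg.eigh(X.T@X);
        r=cv2.minAreaRect((P[:,:2]*1000).astype(np.float32))
        print(nm,n,len(P),'mean',m.round(4),'axis yaw',np.degrees(np.arctan2(V[1,1],V[0,1])).round(1),'min',P.min(0).round(3),'max',P.max(0).round(3),'rect',np.round(r[0],1),np.round(r[1],1),round(r[2],1));return P
    sel('tab',.47,.57,-.22,-.11,.108,.16)
    sel('shoulder',.47,.57,-.22,-.12,.075,.105)
    sel('caddyrim',.46,.58,-.22,-.04,.056,.066)
    sel('grip',.42,.57,.08,.24,.137,.2)
    sel('bail',.42,.57,.08,.24,.08,.132)
    sel('rim',.42,.57,.08,.24,.058,.069)
    b=sel('bar',.58,.68,-.31,-.12,.16,.21)
    print(np.polyfit(b[:,1],b[:,0],1),np.polyfit(b[:,1],b[:,2],1))
    sel('postR',.58,.70,-.36,-.30,.2,.4);sel('postL',.58,.70,-.13,-.05,.2,.4)
    sel('shelf',.5,.80,-.4,0,.45,.485)
    sel('post',.66,.8,.15,.3,.05,.2)
    sel('hook',.5,.695,.1,.3,.205,.29)
    sel('posttop',.66,.8,.15,.3,.25,.3)
    sel('base',.6,.85,.12,.3,.006,.03)
```

```text
scene tab 69 mean [ 0.5214 -0.1598  0.1246] axis yaw 99.1 min [ 0.515 -0.171  0.108] max [ 0.525 -0.151  0.137] rect [ 520.  -161.2] [10.  20.1] 3.7
scene shoulder 104 mean [ 0.5284 -0.1604  0.0914] axis yaw 168.2 min [ 0.496 -0.174  0.076] max [ 0.542 -0.151  0.104] rect [ 519.2 -161.2] [22.1 45.9] 85.5
scene caddyrim 229 mean [ 0.5254 -0.1119  0.06  ] axis yaw 83.9 min [ 0.487 -0.17   0.056] max [ 0.558 -0.063  0.066] rect [ 521.9 -117.6] [107.4  68.9] 87.1
scene grip 148 mean [0.4991 0.1581 0.1546] axis yaw 69.3 min [0.486 0.141 0.137] max [0.507 0.173 0.167] rect [495.7 157.5] [32.1 15.2] 63.4
scene bail 70 mean [0.4974 0.1596 0.108 ] axis yaw 65.2 min [0.477 0.118 0.08 ] max [0.516 0.197 0.132] rect [496.2 157.4] [87.6  5.8] 65.7
scene rim 157 mean [0.4943 0.1509 0.0633] axis yaw -160.5 min [0.454 0.116 0.058] max [0.536 0.199 0.069] rect [496.2 156.7] [84.6 79.8] 49.5
scene bar 276 mean [ 0.6293 -0.226   0.1841] axis yaw 86.5 min [ 0.618 -0.31   0.176] max [ 0.638 -0.144  0.188] rect [ 627.2 -226.7] [165.8  12.9] 86.3
[0.06029914 0.64288082] [-0.00358512  0.18333052]
scene post
[... 2432 characters left out ...]
0.6436 -0.1586  0.4678] axis yaw 76.3 min [ 0.609 -0.337  0.45 ] max [ 0.701 -0.085  0.485] rect [ 654.4 -212.9] [252.8  79.5] 86.1
side post 323 mean [0.7139 0.2151 0.1298] axis yaw -145.7 min [0.708 0.203 0.051] max [0.725 0.22  0.199] rect [714.3 213.5] [18.1 11.4] 39.1
side hook 162 mean [0.6548 0.205  0.239 ] axis yaw -174.3 min [0.616 0.197 0.224] max [0.695 0.211 0.249] rect [655.5 204.2] [79.8  8.5] 4.9
side posttop 139 mean [0.7146 0.2134 0.2696] axis yaw -145.4 min [0.708 0.203 0.25 ] max [0.726 0.219 0.282] rect [716.4 210.8] [16.8 16.6] 19.1
side base 884 mean [0.731 0.222 0.015] axis yaw -155.7 min [0.653 0.167 0.006] max [0.809 0.299 0.03 ] rect [742.1 219. ] [186.4  91.8] 25.0
```

View pics/cb.png

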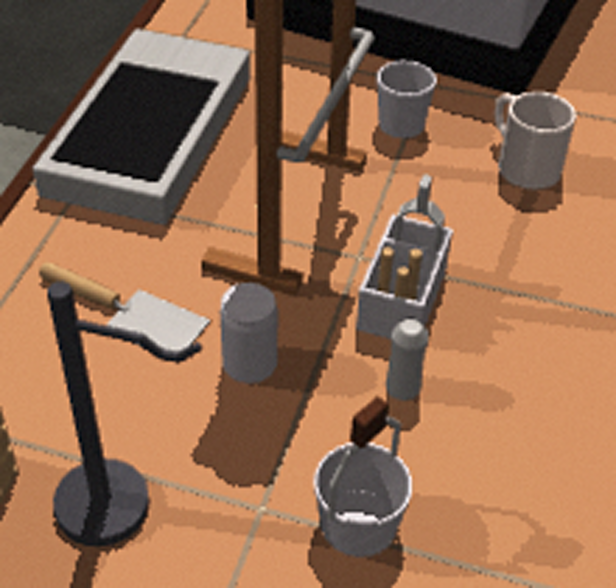

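Both views agree to 2–3 mm:

| Item | Position (m) | Yaw (deg) |
|---|---|---|
| Pail | (0.495, 0.158) | -25.5 |
| Tongs | (0.5185, -0.1605) | about -3 |
| Bar centre | (0.627, -0.212) | -3.5 |
| Hook seat origin | (0.644, 0.203) | 5.5 |

I'll do the pail first, with the vertical tool.

```bash
cat >> h.py <<'E'
def go(p,yaw=None):
    "print dp (cm) and twist to bring the TCP to p with tool yaw"
    o=env.get_obs(); R=Ro.from_euler('xyz',o['tool_rot'],degrees=True)
    d=R.inv().apply(np.array(p)-o['tool_pos'])*100
    a=R.apply([1,0,0]); y=np.degrees(np.arctan2(a[1],a[0]))
    tw=None if yaw is None else (y-yaw+180)%360-180
    print('t',o['time_s'],'pos',o['tool_pos'].round(4),'rot',o['tool_rot'].round(1),'q',o['qpos'].round(0),'F',o['force'].round(1),'w',round(o['grip_width'],4),'g',o['grasp_force'])
    print('dp cm',d.round(2),'twist',tw)
E
python3 -m jog --help 2>&1 | head -20; python3 -c "
from h import *
go([.45,-.15,.33],0)"
```

```text
invalid input: not JSON, or not a number
t 0.15 pos [ 0.217  -0.6123  0.2217] rot [-179.9    0.    19.5] q [71. 18. -4. 83.  1. 79. -3.] F [-0.2 -0.4 -1.6] w 0.0871 g 0.0
dp cm [ 37.4  -35.8  -10.78] twist 19.526349063045217
```

```bash
python3 -m jog '[{"dp":[6,-6,-10.8],"twist":0,"fingers":0.7},{"dp":[12,-12,-10.8],"twist":6,"fingers":0.7},{"dp":[16,-15,-10.8],"twist":10,"fingers":0.7},{"dp":[20,-19,-10.8],"twist":15,"fingers":0.7},{"dp":[24,-23,-10.8],"twist":20,"fingers":0.7},{"dp":[28,-27,-10.8],"twist":25,"fingers":0.7},{"dp":[32,-31,-10.8],"twist":30,"fingers":0.7},{"dp":[37.4,-35.8,-10.8],"twist":35,"fingers":0.7}]' 20; python3 -c "
from h import *
go([.495,.158,.23],-25.5)"
```

```text
time_s: 1.15
tool_pos: [0.4272, -0.1927, 0.3303]
tool_rot: [180.0, -0.0, -15.7]
force: [0.6, -0.2, -0.4]
grip_width: 0.061
grasp_force: 0.0
t 1.15 pos [ 0.4272 -0.1927  0.3303] rot [180.   -0.  -15.7] q [ 48.  -5. -25.  97.  -2.  88. -82.] F [ 0.6 -0.2 -0.4] w 0.061 g 0.0
dp cm [ -2.94 -35.6   10.01] twist 9.847089431677404
```

```bash
python3 -m jog '[{"dp":[-1,-6,0],"twist":5,"fingers":0.7},{"dp":[-3,-12,0],"twist":10,"fingers":0.7},{"dp":[-4,-18,0],"twist":10,"fingers":0.7},{"dp":[-4,-24,0],"twist":10,"fingers":0.7},{"dp":[-4,-30,4],"twist":10,"fingers":0.7},{"dp":[-4,-32,8],"twist":10,"fingers":0.7},{"dp":[-4,-32,10],"twist":10,"fingers":0.7},{"dp":[-4,-32,10],"twist":10,"fingers":0.7}]'; python3 -c "
from h import *
go([.495,.158,.137],-25.5)
c,W,R,t=cam('wrist'); cv2.imwrite('pics/w1.png',c['pixels'])
k=(abs(W[...,0]-.495)<.05)&(abs(W[...,1]-.158)<.05)&(W[...,2]>.135)&(W[...,2]<.175)
P=W[k];print(len(P),P.mean(0), cv2.minAreaRect((P[:,:2]*1000).astype(np.float32)))"
```

```text
time_s: 2.15
tool_pos: [0.4722, 0.1243, 0.2286]
tool_rot: [179.9, 0.2, -25.4]
force: [-0.1, -1.3, 0.7]
grip_width: 0.0605
grasp_force: 0.0
t 2.15 pos [0.4722 0.1243 0.2286] rot [179.9   0.2 -25.4] q [  34.    0.  -51.  103.    0.   77. -133.] F [-0.1 -1.3  0.7] w 0.0605 g 0.0
dp cm [ 0.64 -4.04  9.15] twist 0.07250440580338591
819 [0.49522173 0.15401046 0.1588937 ] ((494.1056823730469, 155.5478057861328), (31.737348556518555, 13.746434211730957), 65.63479614257812)
```

```bash
python3 -m jog '[{"dp":[0.6,-4.0,0],"twist":0,"fingers":0.7},{"dp":[0.6,-4.0,3],"twist":0,"fingers":0.7},{"dp":[0.6,-4.0,6],"twist":0,"fingers":0.7},{"dp":[0.6,-4.0,9.1],"twist":0,"fingers":0.7},{"dp":[0.6,-4.0,9.1],"twist":0,"fingers":0.7},{"dp":[0.6,-4.0,9.1],"twist":0,"fingers":0.7},{"dp":[0.6,-4.0,9.1],"twist":0,"fingers":0.7}]'; python3 -c "
from h import *
go([.4945,.157,.137],-25.5)"
```

```text
time_s: 3.08
tool_pos: [0.4975, 0.1581, 0.1411]
tool_rot: [-179.9, -0.2, -25.5]
force: [-0.4, 0.5, 0.7]
grip_width: 0.0608
grasp_force: 0.0
t 3.075 pos [0.4975 0.1581 0.1411] rot [-179.9   -0.2  -25.5] q [  28.   11.  -53.  106.   10.   67. -144.] F [-0.4  0.5  0.7] w 0.0608 g 0.0
dp cm [-0.22  0.23  0.41] twist -0.0053839438133422846
```

Good. Close and lift.

```bash
python3 -m jog '[{"dp":[-0.2,0.2,0.3],"twist":0,"fingers":0.7},{"dp":[-0.2,0.2,0.3],"twist":0,"fingers":0.2},{"dp":[-0.2,0.2,0.3],"twist":0,"fingers":0.2},{"dp":[-0.2,0.2,0.3],"twist":0,"fingers":0.2},{"dp":[-0.2,0.2,0.3],"twist":0,"fingers":0.2},{"dp":[-0.2,0.2,0.3],"twist":0,"fingers":0.2}]' 25;  python3 -m jog '[{"dp":[0,0,-3],"twist":-5,"fingers":0.2},{"dp":[0,0,-6],"twist":-10,"fingers":0.2},{"dp":[0,0,-9],"twist":-15,"fingers":0.2},{"dp":[0,0,-12],"twist":-20,"fingers":0.2},{"dp":[0,0,-14.5],"twist":-26,"fingers":0.2},{"dp":[0,0,-14.5],"twist":-31,"fingers":0.2},{"dp":[0,0,-14.5],"twist":-31,"fingers":0.2},{"dp":[0,0,-14.5],"twist":-31,"fingers":0.2}]'; python3 -c "
from h import *
go([.57,.196,.285],5.5)
c,W,R,t=cam('side'); cv2.imwrite('pics/s2.png',c['pixels'])"
```

```text
time_s: 3.82
tool_pos: [0.4936, 0.1571, 0.1362]
tool_rot: [-180.0, -0.0, -25.5]
force: [0.6, -0.3, 0.2]
grip_width: 0.0317
grasp_force: 25.0
time_s: 4.82
tool_pos: [0.4931, 0.1568, 0.2805]
tool_rot: [180.0, 0.1, 5.4]
force: [-0.6, 0.1, -2.5]
grip_width: 0.0316
grasp_force: 25.0
t 4.825 pos [0.4931 0.1568 0.2805] rot [1.8e+02 1.0e-01 5.4e+00] q [  34.    4.  -57.   95.    4.   83. -108.] F [-0.6  0.1 -2.5] w 0.0316 g 24.998777476139367
dp cm [ 8.03 -3.17 -0.46] twist -0.055801196464159375
```

View pics/s2.png

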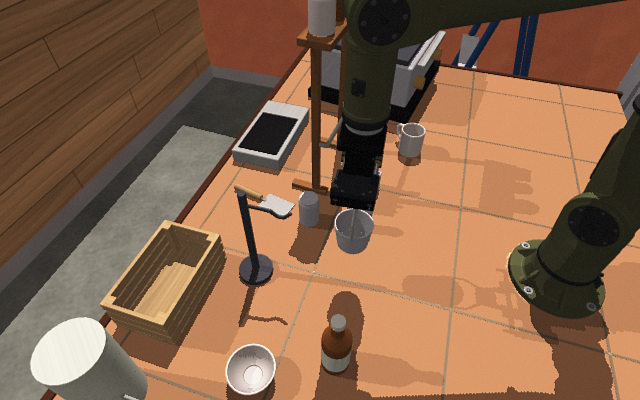

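Pail is held level, hanging under the gripper, and clear of the post. Now forward over the hook tip.

```bash
python3 -c "
from h import *
go([.641,.203,.271],5.5)"
python3 -m jog '[{"dp":[0,-3.0,0.5],"twist":0,"fingers":0.2},{"dp":[3,-3.2,0.9],"twist":0,"fingers":0.2},{"dp":[6,-3.2,0.9],"twist":0,"fingers":0.2},{"dp":[8,-3.2,0.9],"twist":0,"fingers":0.2},{"dp":[8,-3.2,0.9],"twist":0,"fingers":0.2},{"dp":[8,-3.2,0.9],"twist":0,"fingers":0.2}]'
python3 - <<'E'
from h import *
go([.641,.203,.271],5.5)
for n in('scene','side'):
    c,W,R,t=cam(n)
    k=(W[...,0]>.595)&(W[...,0]<.70)&(abs(W[...,1]-.203)<.02)&(W[...,2]>.218)&(W[...,2]<.25)
    P=W[k]
    if len(P):print(len(P),P.mean(0),P.min(0),P.max(0))
    if len(P)>5: print(np.polyfit(P[:,0],P[:,1],1))
E
```

```text
t 4.875 pos [0.4932 0.1568 0.2806] rot [1.8e+02 1.0e-01 5.5e+00] q [  34.    4.  -57.   95.    4.   83. -108.] F [ 0.7  0.5 -2. ] w 0.0317 g 24.998761494643986
dp cm [15.16 -3.19  0.94] twist -0.043744726395431144
time_s: 5.62
tool_pos: [0.5691, 0.1969, 0.2718]
tool_rot: [-180.0, 0.1, 5.6]
force: [-0.0, -0.7, -1.3]
grip_width: 0.0318
grasp_force: 25.0
t 5.625 pos [0.5691 0.1969 0.2718] rot [-1.8e+02  1.0e-01  5.6e+00] q [  23.   20.  -57.   84.   16.   85. -118.] F [-0.  -0.7 -1.3] w 0.0318 g 24.984716707840562
dp cm [7.22 0.09 0.07] twist 0.057608208743317846
97 [0.64611509 0.20210687 0.23838714] [0.6183025  0.19541135 0.22577378] [0.68189133 0.20901417 0.24708737]
[0.10254225 0.13585278]
152 [0.66112825 0.20560008 0.23893683] [0.61997032 0.19755626 0.22538623] [0.6991809  0.21254886 0.24989771]
[0.1019902  0.13817147]
```

```bash
python3 -m jog '[{"dp":[2,0.1,0],"twist":0,"fingers":0.2},{"dp":[4,0.1,0],"twist":0,"fingers":0.2},{"dp":[6,0.1,0],"twist":0,"fingers":0.2},{"dp":[7.3,0.1,0],"twist":0,"fingers":0.2},{"dp":[7.3,0.1,0],"twist":0,"fingers":0.2},{"dp":[7.3,0.1,1],"twist":0,"fingers":0.2},{"dp":[7.3,0.1,2],"twist":0,"fingers":0.2},{"dp":[7.3,0.1,2],"twist":0,"fingers":0.2}]'; python3 -c "
from h import *
go([.642,.203,.238],5.5)"
```

```text
time_s: 6.72
tool_pos: [0.6419, 0.202, 0.2508]
tool_rot: [179.9, 0.1, 5.5]
force: [-0.4, -0.3, -2.6]
grip_width: 0.0317
grasp_force: 25.0
t 6.725 pos [0.6419 0.202  0.2508] rot [1.799e+02 1.000e-01 5.500e+00] q [  16.   29.  -53.   75.   23.   86. -119.] F [-0.4 -0.3 -2.6] w 0.0317 g 24.99255540082231
dp cm [ 0.02 -0.1   1.28] twist 0.033520463767075626
```

```bash
python3 -m jog '[{"dp":[0,-0.1,0.5],"twist":0,"fingers":0.2},{"dp":[0,-0.1,0.9],"twist":0,"fingers":0.2},{"dp":[0,-0.1,1.1],"twist":0,"fingers":0.2},{"dp":[0,-0.1,1.2],"twist":0,"fingers":0.2},{"dp":[0,-0.1,1.2],"twist":0,"fingers":0.2}]'
python3 - <<'E'
from h import *
go([.642,.203,.238],5.5)
for n in('scene','side'):
    c,W,R,t=cam(n); cv2.imwrite(f'pics/{n}3.png',c['pixels'])
a=cv2.imread('pics/side3.png')[150:330,190:400];b=cv2.imread('pics/scene3.png')[120:300,300:510]
cv2.imwrite('pics/h3.png',cv2.resize(np.hstack([a,b]),None,fx=1.9,fy=1.9,interpolation=cv2.INTER_CUBIC))
E
```

```text
time_s: 7.35
tool_pos: [0.6428, 0.2036, 0.2403]
tool_rot: [180.0, 0.0, 5.5]
force: [0.6, -0.6, -2.4]
grip_width: 0.0315
grasp_force: 25.0
t 7.35 pos [0.6428 0.2036 0.2403] rot [180.    0.    5.5] q [  16.   30.  -53.   76.   23.   85. -119.] F [ 0.6 -0.6 -2.4] w 0.0315 g 24.992529535666108
dp cm [-0.08  0.05  0.23] twist 0.024367133143471165
```

View pics/h3.png

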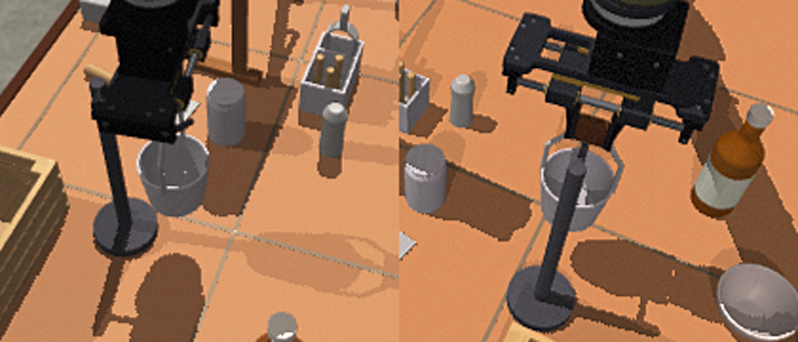

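Bail is over the hook, with the wire passing through the window. Keep lowering gently until it takes load.

```bash
python3 -m jog '[{"dp":[0,0,0.15],"twist":0,"fingers":0.2},{"dp":[0,0,0.3],"twist":0,"fingers":0.2},{"dp":[0,0,0.3],"twist":0,"fingers":0.2}]';python3 -m jog '[{"dp":[0,0,0.1],"twist":0,"fingers":0.2},{"dp":[0,0,0.15],"twist":0,"fingers":0.2},{"dp":[0,0,0.15],"twist":0,"fingers":0.2}]'
```

```text
time_s: 7.82
tool_pos: [0.643, 0.2038, 0.2387]
tool_rot: [180.0, -0.1, 5.5]
force: [-1.0, -0.9, 5.6]
grip_width: 0.032
grasp_force: 25.0
time_s: 8.2
tool_pos: [0.643, 0.2038, 0.2384]
tool_rot: [180.0, -0.1, 5.5]
force: [-2.4, -2.6, 11.1]
grip_width: 0.0318
grasp_force: 25.0
```

Seated. Ease off, open, and lift straight up.

```bash
python3 -m jog '[{"dp":[0,0,-0.2],"twist":0,"fingers":0.2},{"dp":[0,0,-0.2],"twist":0,"fingers":0.5},{"dp":[0,0,-0.2],"twist":0,"fingers":0.6},{"dp":[0,0,-0.2],"twist":0,"fingers":0.6},{"dp":[0,0,-2.5],"twist":0,"fingers":0.6},{"dp":[0,0,-5],"twist":0,"fingers":0.6},{"dp":[0,0,-8],"twist":0,"fingers":0.6},{"dp":[0,0,-10],"twist":0,"fingers":0.6}]'
python3 - <<'E'
from h import *
go([.5185,-.1605,.22],-3)
for n in('scene','side'):
    c,W,R,t=cam(n)
    k=(W[...,0]>.6)&(W[...,0]<.69)&(abs(W[...,1]-.203)<.03)&(W[...,2]>.25)&(W[...,2]<.28)
    P=W[k];
    if len(P):print(len(P),P.mean(0),P.min(0),P.max(0),cv2.minAreaRect((P[:,:2]*1000).astype(np.float32)))
E
```

```text
time_s: 9.2
tool_pos: [0.6429, 0.2039, 0.3371]
tool_rot: [-180.0, -0.1, 5.5]
force: [0.2, 0.2, -0.2]
grip_width: 0.052
grasp_force: 0.0
t 9.2 pos [0.6429 0.2039 0.3371] rot [-1.8e+02 -1.0e-01  5.5e+00] q [  14.   28.  -54.   66.   23.   95. -118.] F [ 0.2  0.2 -0.2] w 0.052 g 0.0
dp cm [-15.91  35.08  11.67] twist 8.529290920404833
168 [0.64709946 0.20423305 0.26247183] [0.63662217 0.18867919 0.25084638] [0.65325967 0.21981012 0.2692261 ] ((644.3193969726562, 203.948486328125), (15.488116264343262, 31.318649291992188), 5.863862991333008)
132 [0.64033758 0.20839236 0.26307439] [0.63413963 0.18849959 0.25057316] [0.64931623 0.22120039 0.26929971] ((642.0455322265625, 204.84158325195312), (13.8057222366333, 32.305572509765625), 5.040152549743652)
```

Pail hangs well: grip top at 0.267–0.269, centred. The tongs need a leaning tool but the rows offer only shift and twist. I'll see how the arm behaves when sent out of reach, in free space high up.

```bash
python3 -m jog '[{"dp":[-5,2,-3],"twist":0,"fingers":0.5},{"dp":[-9,5,-8],"twist":0,"fingers":0.5},{"dp":[-12,10,-12],"twist":0,"fingers":0.5},{"dp":[-14,14,-16],"twist":0,"fingers":0.5},{"dp":[-14,16,-22],"twist":0,"fingers":0.5},{"dp":[-14,16,-28],"twist":0,"fingers":0.5},{"dp":[-14,16,-34],"twist":0,"fingers":0.5},{"dp":[-14,16,-40],"twist":0,"fingers":0.5}]'; python3 -c "
from h import *
go([.5,.05,.9],0)"; python3 -m jog '[{"dp":[2,0,-4],"twist":0,"fingers":0.5},{"dp":[4,0,-8],"twist":0,"fingers":0.5},{"dp":[7,0,-12],"twist":0,"fingers":0.5},{"dp":[10,0,-16],"twist":0,"fingers":0.5}]'; python3 -c "
from h import *
go([.5,.05,.9],0)"
```

```text
time_s: 10.3
tool_pos: [0.5269, 0.0327, 0.563]
tool_rot: [179.7, 0.8, 5.3]
force: [1.0, -0.1, -1.5]
grip_width: 0.0432
grasp_force: 0.0
t 10.3 pos [0.5269 0.0327 0.563 ] rot [179.7   0.8   5.3] q [ -0.   9.  -8.  56.   2. 116. -92.] F [ 1.  -0.1 -1.5] w 0.0432 g 0.0
dp cm [ -2.99  -1.79 -33.67] twist 5.258864026382952
time_s: 10.8
tool_pos: [0.5837, 0.0401, 0.5997]
tool_rot: [179.5, -3.7, 5.4]
force: [0.2, -0.1, -0.0]
grip_width: 0.0438
grasp_force: 0.0
t 10.8 pos [0.5837 0.0401 0.5997] rot [179.5  -3.7   5.4] q [-17.  15.  16.  44.  -4. 118. -89.] F [ 0.2 -0.1 -0. ] w 0.0438 g 0.0
dp cm [ -6.31  -1.52 -30.5 ] twist 5.4057917304349985
```

The tool does lean forward (pitch −3.7°) once joint 6 reaches its limit. Push further to see if the lean grows and persists.

```bash
python3 -m jog '[{"dp":[0,0,-6],"twist":0,"fingers":0.5},{"dp":[0,0,-12],"twist":0,"fingers":0.5},{"dp":[0,0,-18],"twist":0,"fingers":0.5},{"dp":[0,0,-24],"twist":0,"fingers":0.5},{"dp":[0,0,-24],"twist":0,"fingers":0.5},{"dp":[0,0,-24],"twist":0,"fingers":0.5}]'; python3 -c "
from h import *
go([.5,.05,.9],0)"; python3 -m jog '[{"dp":[0,0,0],"twist":0,"fingers":0.5},{"dp":[0,0,2],"twist":0,"fingers":0.5},{"dp":[0,0,4],"twist":0,"fingers":0.5},{"dp":[0,0,4],"twist":0,"fingers":0.5}]'; python3 -c "
from h import *
go([.5,.05,.9],0)"
```

```text
time_s: 11.55
tool_pos: [0.545, 0.0373, 0.6475]
tool_rot: [179.4, -8.3, 5.4]
force: [-0.9, -0.7, -0.1]
grip_width: 0.0438
grasp_force: 0.0
t 11.55 pos [0.545  0.0373 0.6475] rot [179.4  -8.3   5.4] q [-24.  10.  23.  45.  -4. 118. -88.] F [-0.9 -0.7 -0.1] w 0.0438 g 0.0
dp cm [ -0.68  -1.42 -25.63] twist 5.408354622455732
time_s: 12.05
tool_pos: [0.5509, 0.0377, 0.6066]
tool_rot: [179.4, -8.1, 5.4]
force: [0.2, -0.7, -0.4]
grip_width: 0.0433
grasp_force: 0.0
t 12.05 pos [0.5509 0.0377 0.6066] rot [179.4  -8.1   5.4] q [-26.   7.  22.  54.  -2. 112. -89.] F [ 0.2 -0.7 -0.4] w 0.0433 g 0.0
dp cm [ -0.76  -1.4  -29.76] twist 5.4306136562130405
```

The lean persists as the new command. Ratchet it up with more upward calls.

```bash
for i in 1 2 3; do python3 -m jog '[{"dp":[0,0,-6],"twist":0,"fingers":0.5},{"dp":[0,0,-12],"twist":0,"fingers":0.5},{"dp":[0,0,-18],"twist":0,"fingers":0.5},{"dp":[0,0,-24],"twist":0,"fingers":0.5},{"dp":[0,0,-30],"twist":0,"fingers":0.5}]'|sed -n 1,3p; python3 -c "
from h import *
print(env.get_obs()['qpos'].round(0))"; done
```

```text
time_s: 12.68
tool_pos: [0.5098, 0.0351, 0.6915]
tool_rot: [179.3, -13.0, 5.5]
[-42.   5.  40.  46.  -3. 118. -89.]
time_s: 13.3
tool_pos: [0.4785, 0.0328, 0.7292]
tool_rot: [179.4, -17.5, 5.7]
[-34.  -0.  26.  45.   1. 118. -92.]
time_s: 13.92
tool_pos: [0.4456, 0.0236, 0.7609]
tool_rot: [179.6, -21.3, 5.4]
[ 31.  -2. -34.  43.  -2. 118. -89.]
```

```bash
for i in 1 2 3; do python3 -m jog '[{"dp":[4,0,-4],"twist":0,"fingers":0.5},{"dp":[8,0,-8],"twist":0,"fingers":0.5},{"dp":[12,0,-12],"twist":0,"fingers":0.5},{"dp":[16,0,-16],"twist":0,"fingers":0.5},{"dp":[20,0,-20],"twist":0,"fingers":0.5}]'|sed -n 1,3p; python3 -c "
from h import *
print(env.get_obs()['qpos'].round(0))"; done
```

```text
time_s: 14.55
tool_pos: [0.5017, 0.023, 0.7914]
tool_rot: [179.5, -25.1, 5.4]
[-34.   4.  33.  34.  -4. 118. -88.]
time_s: 15.18
tool_pos: [0.5445, 0.0301, 0.8179]
tool_rot: [179.4, -29.2, 5.4]
[-18.  10.  21.  23.  -8. 118. -88.]
time_s: 15.8
tool_pos: [0.561, 0.0354, 0.8439]
tool_rot: [179.3, -33.1, 5.5]
[-16.  14.  22.  16. -11. 118. -89.]
```

Lean is 33°, which is enough, and it will serve for both the grasp and the hanging. Go down towards the tongs with a small twist.

```bash
python3 -c "
from h import *
go([.50,-.03,.45],0);go([.48,-.16,.30],0)"
```

```text
t 15.8 pos [0.561  0.0354 0.8439] rot [179.3 -33.1   5.5] q [-16.  14.  22.  16. -11. 118. -89.] F [ 0.3 -0.7 -0.3] w 0.0434 g 0.0
dp cm [-27.15   5.55  29.39] twist 5.529334344929055
t 15.8 pos [0.561  0.0354 0.8439] rot [179.3 -33.1   5.5] q [-16.  14.  22.  16. -11. 118. -89.] F [ 0.3 -0.7 -0.3] w 0.0434 g 0.0
dp cm [-38.06  18.17  40.34] twist 5.529334344929055
```

```bash
python3 -m jog '[{"dp":[-3.4,0.7,3.6],"twist":0,"fingers":0.5},{"dp":[-6.8,1.4,7.2],"twist":1,"fingers":0.5},{"dp":[-10.2,2.1,10.9],"twist":2,"fingers":0.5},{"dp":[-13.6,2.8,14.6],"twist":3,"fingers":0.5},{"dp":[-17,3.5,18.2],"twist":4,"fingers":0.5},{"dp":[-20.4,4.2,21.8],"twist":5,"fingers":0.5},{"dp":[-23.8,4.9,25.4],"twist":6,"fingers":0.5},{"dp":[-27,5.6,29.3],"twist":6,"fingers":0.5}]'|sed -n 1,4p;  python3 -c "
from h import *
go([.48,-.16,.25],0)"
```

```text
time_s: 16.8
tool_pos: [0.554, -0.0338, 0.4619]
tool_rot: [-174.8, -29.9, -2.7]
force: [1.1, -0.9, 0.0]
t 16.8 pos [ 0.554  -0.0338  0.4619] rot [-174.8  -29.9   -2.7] q [ -6. -17.   8.  98.  -3.  70. -89.] F [ 1.1 -0.9  0. ] w 0.0433 g 0.0
dp cm [-16.48  14.25  13.74] twist -2.65819507474734
```

```bash
python3 -c "
from h import *
go([.545,-.16,.24],-1)"; python3 -m jog '[{"dp":[-1,0,3.5],"twist":0,"fingers":0.5},{"dp":[-3,1,7],"twist":0,"fingers":0.5},{"dp":[-5,4,10.5],"twist":0,"fingers":0.5},{"dp":[-7,8,14],"twist":0,"fingers":0.5},{"dp":[-9,11,15],"twist":0,"fingers":0.5},{"dp":[-9.6,12,15.5],"twist":0,"fingers":0.5},{"dp":[-9.6,12,15.5],"twist":0,"fingers":0.5}]'|sed -n 1,4p; python3 -c "
from h import *
go([.529,-.1605,.104],-1)"
```

```text
t 16.8 pos [ 0.554  -0.0338  0.4619] rot [-174.8  -29.9   -2.7] q [ -6. -17.   8.  98.  -3.  70. -89.] F [ 1.1 -0.9  0. ] w 0.0433 g 0.0
dp cm [-11.35  14.32  17.86] twist -1.65819507474734
time_s: 17.68
tool_pos: [0.5473, -0.136, 0.2713]
tool_rot: [-174.8, -29.7, -2.4]
force: [-0.4, 0.8, -0.1]
t 17.675 pos [ 0.5473 -0.136   0.2713] rot [-174.8  -29.7   -2.4] q [ -2. -14.  19. 116. -10.  50. -69.] F [-0.4  0.8 -0.1] w 0.0434 g 0.0
dp cm [-9.79  3.76 13.38] twist -1.4338637901787479
```

```bash
python3 -m jog '[{"dp":[-3,2,2],"twist":-1,"fingers":0.5},{"dp":[-6,3.8,4],"twist":-2,"fingers":0.5},{"dp":[-9,3.8,6],"twist":-2,"fingers":0.5},{"dp":[-9.8,3.8,8],"twist":-2,"fingers":0.5},{"dp":[-9.8,3.8,8],"twist":-2,"fingers":0.5},{"dp":[-9.8,3.8,8],"twist":-2,"fingers":0.5}]'|sed -n 1,4p
python3 - <<'E'
from h import *
go([.528,-.1605,.103],-1)
c,W,R,t=cam('side');c2,_,_,_=cam('scene')
k=(abs(W[...,0]-.5185)<.03)&(abs(W[...,1]+.16)<.03)&(W[...,2]>.108)&(W[...,2]<.136);P=W[k];print(len(P), P.mean(0) if len(P) else '')
cv2.imwrite('pics/t4.png',cv2.resize(np.hstack([c['pixels'][70:270,260:460],c2['pixels'][60:260,200:400]]),None,fx=2,fy=2,interpolation=cv2.INTER_CUBIC))
E
```

```text
time_s: 18.42
tool_pos: [0.5037, -0.1647, 0.1524]
tool_rot: [-176.0, -30.0, 0.0]
force: [0.4, -0.2, 0.7]
t 18.425 pos [ 0.5037 -0.1647  0.1524] rot [-176.  -30.    0.] q [ -3. -13.  27. 129. -16.  38. -53.] F [ 0.4 -0.2  0.7] w 0.0436 g 0.0
dp cm [-0.37 -0.04  5.51] twist 1.0209939813643985
45 [ 0.51721536 -0.1568859   0.12405504]
```

View pics/t4.png

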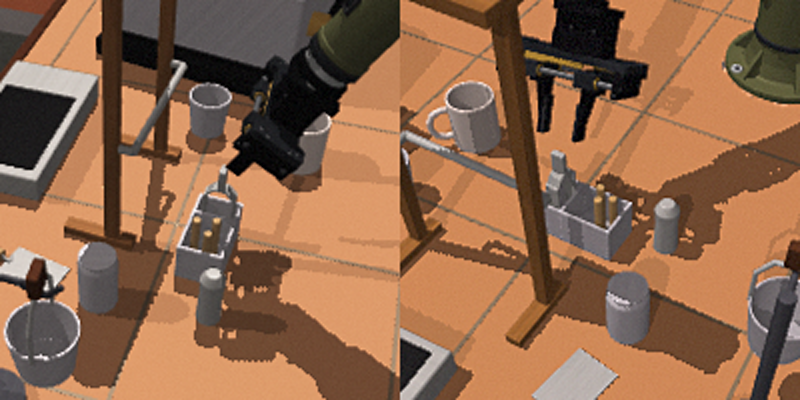

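Gripper leans over the tongs' tab at (222,175) in the left half; fingers straddle it, the mug is behind and lower. Advance along the tool and close.

```bash
python3 -m jog '[{"dp":[-0.2,0,1.5],"twist":0,"fingers":0.5},{"dp":[-0.4,0,3],"twist":0,"fingers":0.5},{"dp":[-0.4,0,4.5],"twist":0,"fingers":0.5},{"dp":[-0.4,0,5.3],"twist":0,"fingers":0.5},{"dp":[-0.4,0,5.3],"twist":0,"fingers":0.5},{"dp":[-0.4,0,5.3],"twist":0,"fingers":0.5}]'; python3 -c "
from h import *
go([.528,-.1605,.103],-1)"
```

```text
time_s: 19.27
tool_pos: [0.5251, -0.1615, 0.1028]
tool_rot: [-176.0, -29.9, -0.1]
force: [-0.7, -0.2, 0.9]
grip_width: 0.0433
grasp_force: 0.0
t 19.275 pos [ 0.5251 -0.1615  0.1028] rot [-1.76e+02 -2.99e+01 -1.00e-01] q [ -6.  -6.  30. 130. -25.  32. -46.] F [-0.7 -0.2  0.9] w 0.0433 g 0.0
dp cm [ 0.26 -0.09  0.14] twist 0.9002960940125604
```

```bash
python3 -m jog '[{"dp":[0.2,0,0],"twist":0,"fingers":0.1},{"dp":[0.2,0,0],"twist":0,"fingers":0.1},{"dp":[0.2,0,0],"twist":0,"fingers":0.1},{"dp":[0.2,0,0],"twist":0,"fingers":0.1}]' 30; python3 -m jog '[{"dp":[0.5,0,-0.87],"twist":0,"fingers":0.1},{"dp":[1.5,0,-2.6],"twist":0,"fingers":0.1},{"dp":[2.5,0,-4.3],"twist":0,"fingers":0.1},{"dp":[3.5,0,-6.1],"twist":0,"fingers":0.1},{"dp":[4.5,0,-7.8],"twist":0,"fingers":0.1},{"dp":[5.5,0,-9.5],"twist":0,"fingers":0.1},{"dp":[5.5,0,-9.5],"twist":0,"fingers":0.1},{"dp":[5.5,0,-9.5],"twist":0,"fingers":0.1}]' ; python3 -c "
from h import *
go([.56,-.212,.31],-1)"
```

```text
time_s: 19.77
tool_pos: [0.5269, -0.1618, 0.1039]
tool_rot: [-176.0, -29.9, -0.1]
force: [-0.7, -0.6, 1.6]
grip_width: 0.0205
grasp_force: 29.4
time_s: 20.78
tool_pos: [0.5265, -0.1678, 0.2121]
tool_rot: [-175.9, -29.8, -0.1]
force: [-0.7, -0.1, -1.5]
grip_width: 0.0197
grasp_force: 29.4
t 20.775 pos [ 0.5265 -0.1678  0.2121] rot [-1.759e+02 -2.980e+01 -1.000e-01] q [ -3. -13.  25. 122. -13.  45. -59.] F [-0.7 -0.1 -1.5] w 0.0197 g 29.378804834123002
dp cm [ 7.78  3.92 -7.12] twist 0.906856509857505
```

```bash
python3 -m jog '[{"dp":[1.5,0.5,-2],"twist":0,"fingers":0.1},{"dp":[3,1.5,-4],"twist":0,"fingers":0.1},{"dp":[4.5,2.5,-6],"twist":0,"fingers":0.1},{"dp":[6,3.5,-7.2],"twist":0,"fingers":0.1},{"dp":[6.8,3.7,-7.6],"twist":0,"fingers":0.1},{"dp":[6.8,3.7,-7.6],"twist":0,"fingers":0.1},{"dp":[6.8,3.7,-7.6],"twist":0,"fingers":0.1}]'|sed -n 1,4p
python3 - <<'E'
from h import *
go([.636,-.212,.306],-1)
ims=[]
for n in('scene','side'):
    c,W,R,t=cam(n);ims.append(c['pixels'])
    for z0,z1 in((.198,.215),(.22,.25),(.25,.28)):
        k=(W[...,0]>.5)&(W[...,0]<.612)&(abs(W[...,1]+.21)<.04)&(W[...,2]>z0)&(W[...,2]<z1);P=W[k]
        if len(P)>4: print(n,z0,len(P),P.mean(0).round(4),P.min(0).round(3),P.max(0).round(3),cv2.minAreaRect((P[:,:2]*1000).astype(np.float32)))
cv2.imwrite('pics/t5.png',cv2.resize(np.hstack([ims[1][20:220,250:450],ims[0][20:220,140:340]]),None,fx=2,fy=2,interpolation=cv2.INTER_CUBIC))
E
```

```text
time_s: 21.65
tool_pos: [0.5489, -0.2095, 0.3087]
tool_rot: [-175.9, -29.7, -0.1]
force: [-0.2, 0.2, -1.4]
t 21.65 pos [ 0.5489 -0.2095  0.3087] rot [-1.759e+02 -2.970e+01 -1.000e-01] q [ -2. -11.  27. 109. -13.  57. -58.] F [-0.2  0.2 -1.4] w 0.0197 g 29.415484708588338
dp cm [7.43 0.57 4.53] twist 0.933306131851765
scene 0.198 10 [ 0.558  -0.2099  0.2122] [ 0.518 -0.218  0.21 ] [ 0.563 -0.196  0.215] ((542.5325317382812, -201.8885040283203), (12.16721248626709, 49.2119026184082), 62.95796585083008)
scene 0.22 44 [ 0.5587 -0.2105  0.2364] [ 0.516 -0.219  0.223] [ 0.565 -0.197  0.25 ] ((542.4241333007812, -202.93289184570312), (13.587736129760742, 51.76588821411133), 65.6019515991211)
scene 0.25 48 [ 0.5629 -0.2121  0.2659] [ 0.561 -0.219  0.251] [ 0.565 -0.205  0.28 ] ((563.1265258789062, -211.8982391357422), (14.815164566040039, 3.6277334690093994), 86.02403259277344)
side 0.198 8 [ 0.5442 -0.2061  0.2111] [ 0.516 -0.218  0.208] [ 0.562 -0.2    0.215] ((538.6644287109375, -206.3658905029297), (18.573293685913086, 44.88132095336914), 83.19094848632812)
side 0.22 47 [ 0.5403 -0.2042  0.2353] [ 0.516 -0.218  0.221] [ 0.563 -0.196  0.25 ] ((539.49267578125, -207.72354125976562), (21.990188598632812, 46.64385986328125), 88.63801574707031)
side 0.25 47 [ 0.5412 -0.2051  0.2653] [ 0.516 -0.219  0.251] [ 0.563 -0.197  0.28 ] ((539.6144409179688, -207.50628662109375), (22.141347885131836, 46.54719543457031), 88.573486328125)
```

View pics/t5.png

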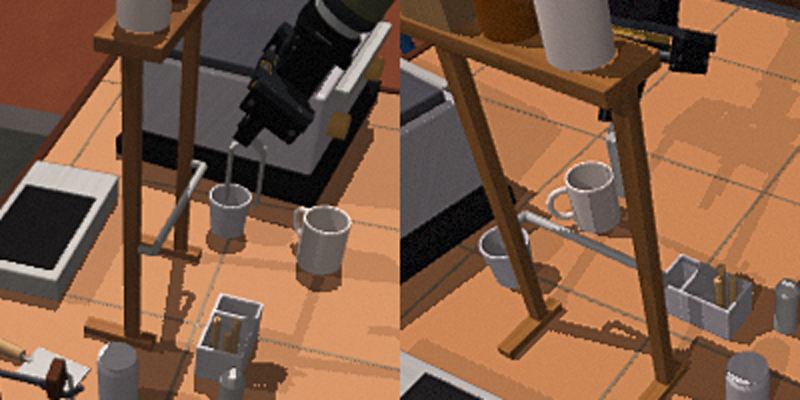

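Tongs hang upright in the gripper, centred at (0.540, -0.208), tips at z≈0.208. Bar is at x≈0.6275 there, so 8.75 cm forward.

```bash
python3 -c "
from h import *
go([.6365,-.210,.308],-1);go([.6365,-.210,.206],-1)"; python3 -m jog '[{"dp":[1,0,0.6],"twist":0,"fingers":0.1},{"dp":[2.5,0.1,1.5],"twist":0,"fingers":0.1},{"dp":[4,0.2,2.4],"twist":0,"fingers":0.1},{"dp":[5.5,0.3,3.3],"twist":0,"fingers":0.1},{"dp":[7,0.4,4.1],"twist":0,"fingers":0.1},{"dp":[7.6,0.4,4.4],"twist":0,"fingers":0.1},{"dp":[7.6,0.4,4.4],"twist":0,"fingers":0.1},{"dp":[7.6,0.4,4.4],"twist":0,"fingers":0.1}]'|sed -n 1,4p
python3 - <<'E'
from h import *
go([.6365,-.210,.206],-1)
for n in('scene','side'):
    c,W,R,t=cam(n)
    for z0,z1 in((.17,.195),(.205,.28),):
        k=(W[...,0]>.595)&(W[...,0]<.67)&(abs(W[...,1]+.21)<.04)&(W[...,2]>z0)&(W[...,2]<z1);P=W[k]
        if len(P)>4: print(n,z0,len(P),P.mean(0).round(4),P.min(0).round(3),P.max(0).round(3),cv2.minAreaRect((P[:,:2]*1000).astype(np.float32)))
E
```

```text
t 21.75 pos [ 0.549  -0.2097  0.3092] rot [-1.759e+02 -2.980e+01 -1.000e-01] q [ -2. -11.  27. 109. -13.  57. -58.] F [ 0.5  0.1 -1.4] w 0.02 g 29.41547726681165
dp cm [7.54 0.34 4.44] twist 0.9218332158473288
t 21.75 pos [ 0.549  -0.2097  0.3092] rot [-1.759e+02 -2.980e+01 -1.000e-01] q [ -2. -11.  27. 109. -13.  57. -58.] F [ 0.5  0.1 -1.4] w 0.02 g 29.41547726681165
dp cm [ 2.47  0.97 13.27] twist 0.9218332158473288
time_s: 22.75
tool_pos: [0.637, -0.2116, 0.3099]
tool_rot: [-175.9, -29.9, -0.1]
force: [-0.5, -0.2, -1.2]
t 22.75 pos [ 0.637  -0.2116  0.3099] rot [-1.759e+02 -2.990e+01 -1.000e-01] q [ -3.  -0.  28. 100. -19.  56. -57.] F [-0.5 -0.2 -1.2] w 0.02 g 29.415521671035094
dp cm [-5.22  0.48  8.98] twist 0.8817016317995581
scene 0.17 116 [ 0.6309 -0.2038  0.1839] [ 0.622 -0.249  0.176] [ 0.636 -0.17   0.189] ((628.09619140625, -209.59576416015625), (79.3564682006836, 12.786905288696289), 87.56703186035156)
scene 0.205 340 [ 0.6296 -0.2092  0.2462] [ 0.604 -0.222  0.21 ] [ 0.653 -0.198  0.28 ] ((628.426513671875, -210.22711181640625), (22.720849990844727, 49.26899337768555), 87.94618225097656)
side 0.17 74 [ 0.6251 -0.2101  0.1848] [ 0.619 -0.249  0.177] [ 0.633 -0.172  0.189] ((626.625244140625, -210.411376953125), (76.96281433105469, 12.058698654174805), 86.23299407958984)
side 0.205 132 [ 0.6282 -0.207   0.246 ] [ 0.604 -0.223  0.209] [ 0.651 -0.198  0.28 ] ((627.4447631835938, -209.88858032226562), (24.246383666992188, 46.99764633178711), 87.86881256103516)
```

Aligned within 1 mm of the bar. Lower.

```bash
python3 -m jog '[{"dp":[-0.75,0.1,1.3],"twist":0,"fingers":0.1},{"dp":[-1.5,0.2,2.6],"twist":0,"fingers":0.1},{"dp":[-2.5,0.3,4.33],"twist":0,"fingers":0.1},{"dp":[-3.5,0.43,6.06],"twist":0,"fingers":0.1},{"dp":[-4.5,0.56,7.8],"twist":0,"fingers":0.1},{"dp":[-5.2,0.65,9.1],"twist":0,"fingers":0.1},{"dp":[-5.45,0.68,9.53],"twist":0,"fingers":0.1},{"dp":[-5.45,0.68,9.53],"twist":0,"fingers":0.1}]'|sed -n 1,4p;  python3 -m jog '[{"dp":[-0.2,0,0.35],"twist":0,"fingers":0.1},{"dp":[-0.3,0,0.5],"twist":0,"fingers":0.1},{"dp":[-0.3,0,0.5],"twist":0,"fingers":0.1}]'|sed -n 1,4p
```

```text
time_s: 23.85
tool_pos: [0.6379, -0.2115, 0.1999]
tool_rot: [-176.0, -29.9, -0.1]
force: [0.2, -0.5, -1.3]
time_s: 24.22
tool_pos: [0.6377, -0.211, 0.1943]
tool_rot: [-176.0, -29.9, -0.1]
force: [-0.1, 0.1, -1.4]
```

```bash
python3 -m jog '[{"dp":[-0.05,0,0.1],"twist":0,"fingers":0.1},{"dp":[-0.05,0,0.1],"twist":0,"fingers":0.1}]'|sed -n 1,4p
python3 - <<'E'
from h import *
for n in('scene','side'):
    c,W,R,t=cam(n)
    k=(W[...,0]>.595)&(W[...,0]<.67)&(abs(W[...,1]+.21)<.03)&(W[...,2]>.1)&(W[...,2]<.165);P=W[k]
    print(n,len(P),P.mean(0).round(4),P.min(0).round(3),P.max(0).round(3),cv2.minAreaRect((P[:,:2]*1000).astype(np.float32)))
E
```

```text
time_s: 24.48
tool_pos: [0.6377, -0.211, 0.1931]
tool_rot: [-176.0, -29.9, -0.1]
force: [-0.6, 0.1, -0.3]
scene 201 [ 0.6339 -0.2089  0.1294] [ 0.606 -0.222  0.1  ] [ 0.653 -0.198  0.165] ((629.6591796875, -210.07901000976562), (23.218181610107422, 47.45746994018555), 89.51349639892578)
side 77 [ 0.6214 -0.2065  0.1355] [ 0.605 -0.223  0.1  ] [ 0.652 -0.198  0.164] ((628.0646362304688, -210.70867919921875), (24.9424991607666, 46.37778091430664), 88.2234878540039)
```

Legs straddle the bar and load is starting to transfer. Release and withdraw up and back along the tool.

```bash
python3 -m jog '[{"dp":[0,0,0],"twist":0,"fingers":0.3},{"dp":[0,0,0],"twist":0,"fingers":0.5},{"dp":[0,0,0],"twist":0,"fingers":0.5},{"dp":[0,0,-0.5],"twist":0,"fingers":0.5},{"dp":[0,0,-2],"twist":0,"fingers":0.5},{"dp":[0,0,-4],"twist":0,"fingers":0.5},{"dp":[0,0,-7],"twist":0,"fingers":0.5},{"dp":[0,0,-10],"twist":0,"fingers":0.5}]'; python3 -m jog '[{"dp":[0,0,-3],"twist":0,"fingers":0.5},{"dp":[0,0,-3],"twist":0,"fingers":0.5},{"dp":[0,0,-3],"twist":0,"fingers":0.5},{"dp":[0,0,-3],"twist":0,"fingers":0.5}]' | head -3
python3 - <<'E'
from h import *
ims=[]
for n in('scene','side'):
    c,W,R,t=cam(n);ims.append(c['pixels'])
    for m,x,y,z0,z1 in(('legs',.628,-.21,.1,.165),('tab',.628,-.21,.195,.24),('grip',.643,.204,.25,.28)):
        k=(abs(W[...,0]-x)<.035)&(abs(W[...,1]-y)<.03)&(W[...,2]>z0)&(W[...,2]<z1);P=W[k]
        print(n,m,len(P),P.mean(0).round(4),P.min(0).round(3),P.max(0).round(3),cv2.minAreaRect((P[:,:2]*1000).astype(np.float32)))
cv2.imwrite('pics/f6.png',cv2.resize(np.hstack([ims[1][20:320,210:450],ims[0][20:320,170:410]]),None,fx=1.6,fy=1.6,interpolation=cv2.INTER_CUBIC))
E
```

```text
time_s: 25.58
tool_pos: [0.5871, -0.2187, 0.282]
tool_rot: [-176.0, -30.0, -0.1]
force: [0.6, -0.2, 0.6]
grip_width: 0.0437
grasp_force: 0.0
time_s: 26.08
tool_pos: [0.5728, -0.2195, 0.3041]
tool_rot: [-175.9, -29.8, -0.1]
scene legs 175 [ 0.6307 -0.2098  0.1291] [ 0.598 -0.222  0.101] [ 0.651 -0.2    0.164] ((624.7879638671875, -210.68646240234375), (52.43230438232422, 22.14619255065918), 0.7251115441322327)
scene tab 87 [ 0.6338 -0.2088  0.2121] [ 0.626 -0.22   0.195] [ 0.638 -0.2    0.226] ((632.6264038085938, -210.4332733154297), (12.092759132385254, 20.150238037109375), 3.930494546890259)
scene grip 173 [0.6473 0.2042 0.2621] [0.635 0.188 0.25 ] [0.652 0.22  0.269] ((644.2952270507812, 203.87289428710938), (15.026596069335938, 31.365968704223633), 6.607604026794434)
side legs 79 [ 0.6186 -0.2092  0.129 ] [ 0.599 -0.225  0.1  ] [ 0.649 -0.198  0.164] ((623.3196411132812, -212.2220916748047), (26.13928985595703, 49.93596267700195), 88.35233306884766)
side tab 55 [ 0.6284 -0.2073  0.212 ] [ 0.624 -0.222  0.196] [ 0.635 -0.198  0.226] ((629.2310791015625, -209.8896026611328), (9.619266510009766, 23.928077697753906), 4.81364631652832)
side grip 130 [0.6403 0.2083 0.2634] [0.633 0.188 0.25 ] [0.649 0.221 0.269] ((641.8316040039062, 204.7740478515625), (13.813910484313965, 32.64585876464844), 6.262724876403809)
```

View pics/f6.png

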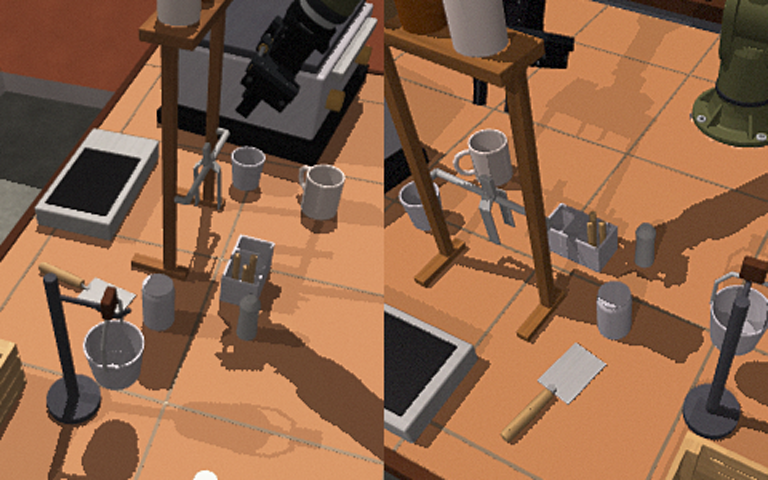

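Tongs are astride the bar with only a few degrees of lean, the pail is on the hook, and the bystanders haven't moved. Wait a moment to settle, check for motion, then hand in.

```bash
for i in 1 2; do python3 -m jog '[{"dp":[0,0,0],"twist":0,"fingers":0.5},{"dp":[0,0,0],"twist":0,"fingers":0.5},{"dp":[0,0,0],"twist":0,"fingers":0.5},{"dp":[0,0,0],"twist":0,"fingers":0.5},{"dp":[0,0,0],"twist":0,"fingers":0.5},{"dp":[0,0,0],"twist":0,"fingers":0.5},{"dp":[0,0,0],"twist":0,"fingers":0.5},{"dp":[0,0,0],"twist":0,"fingers":0.5}]'|head -1; done
python3 - <<'E'
from h import *
for i in range(4):
    c,W,R,t=cam('scene')
    for m,x,y,z0,z1 in(('legs',.628,-.21,.1,.165),('tab',.628,-.21,.195,.24)):
        k=(abs(W[...,0]-x)<.035)&(abs(W[...,1]-y)<.03)&(W[...,2]>z0)&(W[...,2]<z1);P=W[k]
        print(m,P.mean(0).round(4),P.min(0).round(3),P.max(0).round(3))
E
```

```text
time_s: 27.18
time_s: 28.18
legs [ 0.6304 -0.2098  0.1288] [ 0.6   -0.222  0.1  ] [ 0.651 -0.2    0.164]
tab [ 0.6337 -0.2088  0.2116] [ 0.627 -0.221  0.195] [ 0.637 -0.199  0.225]
legs [ 0.6304 -0.2099  0.1288] [ 0.599 -0.221  0.1  ] [ 0.651 -0.2    0.165]
tab [ 0.6338 -0.2088  0.2119] [ 0.627 -0.22   0.195] [ 0.638 -0.2    0.224]
legs [ 0.6303 -0.2099  0.1294] [ 0.601 -0.222  0.1  ] [ 0.652 -0.2    0.165]
tab [ 0.6338 -0.2089  0.2119] [ 0.626 -0.22   0.195] [ 0.638 -0.201  0.224]
legs [ 0.6303 -0.2096  0.1297] [ 0.601 -0.221  0.101] [ 0.651 -0.2    0.164]
tab [ 0.6338 -0.209   0.212 ] [ 0.626 -0.22   0.196] [ 0.637 -0.2    0.225]
```

At rest.

```bash
python3 -c "
from cell import env
print(env.sign_off())"
```

```text
the job is handed in; nothing more can be done
None
```

The tongs hang at rest astride the bar and the pail hangs by its bail on the hook; both are let go, no bystander looked moved in the last pictures, and the job was handed in at about 28 s (no verdict was returned).

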